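# Fetch the soap from the slide-lid box

### The job

Slide the lid of the wooden soap box out along its grooves until it is clear, and lay it flat on the ledge with its grip bar up. Then lift the soap bar out and set it down flat in the middle of the saucer, and let go. Do not drop the lid or the soap, and leave the saucer, lota, comb and toothbrush cup where they stand.

Things in the scene. Friction and masses are not known exactly. Their poses are not given: they have to be found in the camera images.
- soap_box: Wooden box fixed to the ledge, 126 (its x) x 124 (y) x 60 mm high; origin: centre of its underside, z up. The lid slides out only to the box's own -x (at yaw 0 towards the robot). Inside 110 x 96 mm, floor at 6 mm; tracks under the lid at 46 mm; lips over the lid's side edges leave 96 mm open, tops at 60 mm. Front (-x) wall 46 mm high, back wall 52 mm stops the lid
- lid_grip (a point): Middle of the grip bar (16 mm along x, 60 y, 28 tall) on the middle of a loose wooden lid 118 (x) x 112 (y) x 6 mm. The point is 20 mm over the lid's underside, 14 over its plate; axes: the lid's, x as the box's. Starts in the grooves (2 mm play), shut or up to 20 mm out; free of them once 122 mm or more to -x of the box's origin. About 130 g, slides easily
- soap_mid (a point): Centre of the cream soap bar, a rounded block 66 (its x) x 36 (its y) x 30 mm high, about 90 g, lying on the box's floor roughly along the box's x: up to 0.25 rad askew, up to 14 mm off centre along and 4 mm across the box
- saucer: Round glazed ceramic saucer, loose on the ledge, about 300 g: 150 mm across at the rim, 14 mm high, inner floor about 108 mm across and 6 mm above its underside. Origin: centre of its underside, z up
- lota: Steel lota (round-bellied water pot), 108 mm across, 105 mm high, upright; origin: centre of its underside. Bystander
- comb: Dark neem-wood comb lying flat, 120 by 40 mm, 9 mm thick; origin: near the middle of its underside. Bystander
- brush_cup: Plastic cup, 72 mm across and 95 mm high, holding two toothbrushes that stand up to 180 mm high; origin: centre of its underside. Bystander
Mind the look-alikes: they are no part of the job. What is shaped like the part that bears lid_grip but blue is not meant. There is more than one size of the soap_box; the one meant has the size given above.

How it is judged:
By the outcome, as a careful person would: the job done as asked, in the order asked, and still so for the second after the job is handed in, with the robot touching nothing.
It also fails if it takes over 64 s, if anything falls off the work surface, if the arm or the gripper's body presses on something with over 40 N, if the wrist force passes 120 N, or if a joint passes its speed limit or range.

### The arm

A 7-joint arm with a two-finger parallel gripper is mounted at the origin on the work surface. World frame = base frame: x ahead of the robot, y to its left, z up, the work surface at z = 0. Lengths are in m, angles in rad, forces in N, time in s.
With the tool pointing down it reaches from about 0.35 to 0.9 m from the base axis. Payload 7.2 kg.
Tool frame: the origin (TCP) lies on the centre line of the jaws, within the pads' length; the fingertips stand 19 mm ahead of it and the grasp point (between the pads) is the TCP; z points along the fingers, y is the line along which they close (so a half turn about z gives the same grasp; the last joint's range is limited). The gripper opens to 88 mm and grips with 3 to 60 N. Pads are 20 mm wide; open, the fingers measure 115 mm over their backs; the gripper's body (75 mm by 178 mm) begins 61 mm behind the grasp point.
Start: joints at [1.103, 0.411, -0.013, 1.596, 0.006, 1.134, -0.082], TCP at [0.243, -0.576, 0.242] pointing down, gripper open.
Joint ranges: [-2.95, 2.95], [-0.29, 1.99], [-1.47, 1.44], [0.14, 2.54], [-1.03, 4.17], [0.13, 1.85], [-2.86, 2.86]. Speed limits (rad/s): [2.39, 2.39, 3.01, 3.01, 3.14, 3.14, 3.14].

### API

Orientations are given as a unit quaternion [x, y, z, w].
In Python, from rig import readout, read_camera, finish_job gives the robot as it stands.
- The arm moves only by the tool move_arm, never from a script. Its argument "deltas" is a list of rows, each a list of 4 numbers: the shift along the tool's x, y, z as a fraction of full scale, then the turn about the tool's z as a fraction of full scale. In form: [[tx, ty, tz, roll], ...]. A call has 1 to 20 rows; each row is the pose to reach, as a shift and turn from the pose commanded when the call began, along the tool's axes at that moment, turning the shorter way round; what a row does not reach only later rows make up. Full scale, the value 1, is 0.1 m for a shift and 360 degrees for a turn. A row lasts 1/10 s, in which the tool goes at most 50 mm and 8.59 degrees, less where a joint would pass 70% of its speed; a pose out of reach is approached as far as the arm can. A call with a number of a shift or a turn outside -1 to 1 is refused whole. A call with a gripper value outside its range is refused whole. "hand" is the gripper command: -1 is fully open, 1 is shut, values between are in proportion, set as the call begins (left out, the last holds). The fingers move at their own pace and stop on an object; the grip force is fixed at half the most. Time passes only in rows, so rows that repeat a pose let the fingers close. It gives the time, the measured TCP pose, the force, the opening and the grip force at its end, in the units of the state.
- readout.state(): the state, without advancing time (a new reading comes with each control period).
- read_camera(name): name is "scene" or "top"; returns a dict with "frame" (480x640x3 uint8, red, green, blue), "depth" (480x640 float32, m along the optical axis (not along the pixel's ray), 0 where there is no reading), "fx", "fy", "cx", "cy" (pixels), "dist_coeffs" ([k1, k2, p1, p2, k3] as OpenCV has them; the pictures are not rectified), "extrinsics" (4x4, takes a point from world to camera coordinates). Camera axes: x right, y up, looking along -z (the intrinsics and any distortion apply to the point x, -y, -z); pixel columns grow to the right and rows downward; lengths in m; the calibration is good to about 2 mm. A picture is of the moment at which its call begins.
- finish_job(): hands the job in; it is judged then, once.
The state is a dict: "t": time; "q": joint angles; "joint_vel": joint speeds; "joint_torque": joint torques, N m; "tcp_pos": TCP position; "tool_rot": TCP orientation; "force": force on the tool from outside, world axes, zero at the start; "moment": the same for the moment, N m; "width": opening from 0.0 (shut) to 1.0 (fully open); "grasp_force": force on a finger pad.
Only numpy, scipy, OpenCV 4.12 (cv2) and the standard library are available. Lean on these libraries where they do the work, as an engineer would, in place of code of your own. Each camera call takes 0.05 s, during which the arm holds its last target. There are 200 camera calls.

## Working session

There is one attempt and no reset: what is moved stays moved. The work goes in short steps, Python scripts to look and compute and a tool call to move; the robot and the scene stay as the last step left them, time stands still between calls to the robot, and variables do not carry over. Pictures are saved under pics/ and viewed, at most 10 in all, crops included, and the job is handed in when it is done.

Besides the shell and the picture viewer there is one more tool, called after "Call:" by a JSON object that holds its "method" and its "body". move_arm: Moves the arm, as the interface text tells. Shift numbers are shares of 0.1 m and turn numbers shares of 360 degrees, none past 1 either way. Its arguments: {"type":"object","properties":{"deltas":{"type":"array"},"hand":{"type":"number"}},"required":["deltas"]}

```bash
mkdir -p pics; cat > h.py <<'E'
import numpy as np, cv2
from rig import readout, read_camera
def cam(n):
    c=read_camera(n); c['K']=np.array([[c['fx'],0,c['cx']],[0,c['fy'],c['cy']],[0,0,1.]]); c['D']=np.array(c['dist_coeffs'],float); c['E']=np.array(c['extrinsics']); return c
def ray(c,px):
    u=cv2.undistortPoints(np.array(px,float).reshape(-1,1,2),c['K'],c['D']).reshape(-1,2)
    d=np.c_[u[:,0],-u[:,1],-np.ones(len(u))]; R=c['E'][:3,:3]; return -R.T@c['E'][:3,3], d@R
def onz(c,px,z):
    o,d=ray(c,px); return o+d*((z-o[2])/d[:,2])[:,None]
def dpt(c,px):
    px=np.array(px,int).reshape(-1,2); o,d=ray(c,px); return o+d*c['depth'][px[:,1],px[:,0]][:,None]
def proj(c,P):
    P=np.array(P,float).reshape(-1,3); q=P@c['E'][:3,:3].T+c['E'][:3,3]; q=q*[1,-1,-1]
    return cv2.projectPoints(q,np.zeros(3),np.zeros(3),c['K'],c['D'])[0].reshape(-1,2)
def save(c,n,crop=None,s=1):
    f=c['frame'][:,:,::-1]
    if crop: x0,y0,x1,y1=crop; f=f[y0:y1,x0:x1]
    cv2.imwrite('pics/'+n,cv2.resize(f,None,fx=s,fy=s,interpolation=cv2.INTER_CUBIC))
E
python3 - <<'E'
from h import *
for n in('scene','top'):
    c=cam(n); save(c,n+'0.png'); print(n,(-c['E'][:3,:3].T@c['E'][:3,3]).round(3),c['fx'],c['D'])
print(readout.state())
E
```

```text
scene [ 1.096 -0.337  1.023] 538.2156120108001 [-0.05718332  0.          0.          0.          0.        ]
top [0.388 0.003 1.114] 467.1545229405998 [-0.07202664  0.          0.          0.          0.        ]
{'t': 0.1, 'q': array([ 1.10279662,  0.41186106, -0.01269174,  1.59692448,  0.00561872,
        1.13430169, -0.08218576]), 'joint_vel': array([-5.14511380e-05, -5.85811570e-04,  9.35380023e-04, -2.39924477e-03,
       -1.84399946e-03, -1.14155819e-04, -6.22015205e-04]), 'joint_torque': array([ 2.86185110e-03, -5.89098322e+01,  6.43930770e-01, -2.91713458e+01,
       -5.37942059e-02,  1.44941101e-02,  4.45587818e-05]), 'tcp_pos': array([ 0.243061  , -0.57535148,  0.24088231]), 'tool_rot': array([ 9.80083468e-01,  1.98584653e-01, -2.06838067e-04, -6.99569131e-04]), 'force': array([ 0.01145816, -0.68333764, -1.19832335]), 'moment': array([0.02210652, 0.01911942, 0.00267583]), 'grasp_force': 0.0, 'width': 1.002371731897243}
```

View pics/scene0.png

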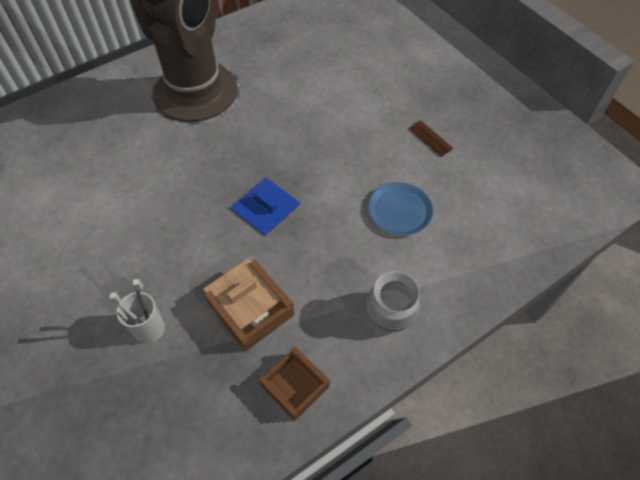

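View pics/top0.png

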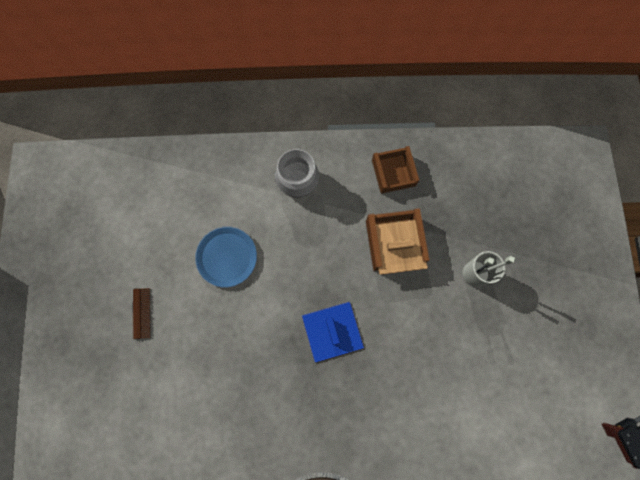

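The top view shows these candidates:
- **Lid and grip:** the wooden lid on the large box is at about (398,243). The blue lid at (333,332) is a decoy.
- **Box:** the large box is at (398,243). The small box at (395,170) is a decoy.
- **Other items:** saucer (227,257), lota (296,172), comb (142,314), cup (486,268).

I choose the large box at (398,243) with the wooden bar at (403,245). One close crop will confirm it.

```bash
python3 - <<'E'
from h import *
c=cam('top'); save(c,'crop1.png',(350,195,450,290),6)
f=c['frame'].astype(int); hsv=cv2.cvtColor(c['frame'],cv2.COLOR_RGB2HSV)
print('lid',f[262,400],'bar',f[245,400],'rim',f[230,373],hsv[262,400],hsv[230,373])
# lid light wood mask
m=((hsv[:,:,0]<25)&(hsv[:,:,1]>70)&(hsv[:,:,2]>120)).astype(np.uint8); m[:200]=0;m[290:]=0;m[:,:355]=0;m[:,445:]=0
r=cv2.minAreaRect(cv2.findNonZero(m)); print(r, onz(c,cv2.boxPoints(r),.052).round(4))
m2=((hsv[:,:,0]<25)&(hsv[:,:,1]>70)&(hsv[:,:,2]>40)).astype(np.uint8); m2[:200]=0;m2[290:]=0;m2[:,:355]=0;m2[:,445:]=0
r=cv2.minAreaRect(cv2.findNonZero(m2)); print(r, onz(c,cv2.boxPoints(r),.06).round(4))
# depth heights
ys,xs=np.mgrid[200:285,355:445]; P=dpt(c,np.c_[xs.ravel(),ys.ravel()]); 
b=P[(P[:,2]>.068)&(P[:,2]<.09)]; print('bar',len(b)); 
if len(b): rr=cv2.minAreaRect(b[:,:2].astype(np.float32)*1000); print(rr)
b=P[(P[:,2]>.03)&(P[:,2]<.09)]; rr=cv2.minAreaRect(b[:,:2].astype(np.float32)*1000); print('box',rr)
hh=np.sort(P[:,2]); print(np.percentile(P[:,2],[1,25,50,75,95,99]).round(3))
# saucer
m=((hsv[:,:,0]>90)&(hsv[:,:,0]<125)&(hsv[:,:,1]>90)).astype(np.uint8); m[:,:180]=0;m[:,275:]=0
(x,y),ax,a=cv2.fitEllipse(max(cv2.findContours(m,0,1)[0],key=cv2.contourArea)); print('saucer',x,y,ax,onz(c,[x,y],.012).round(4))
for n,p,z in [('blue',(333,332),.03),('lota',(296,168),.1),('cup',(486,262),.095),('comb',(142,314),.009),('bluecorners',[(304,314),(351,304),(363,350),(317,361)],.006)]: print(n,onz(c,p,z).round(3).tolist())
E
```

```text
lid [164 125  83] bar [178 140  96] rim [111  68  43] [ 16 126 164] [ 11 156 111]
((399.1143493652344, 241.82907104492188), (59.19816207885742, 50.82912063598633), 82.14668273925781) [[ 0.696  -0.1364  0.052 ]
 [ 0.7097 -0.2575  0.052 ]
 [ 0.5678 -0.2645  0.052 ]
 [ 0.5554 -0.1469  0.052 ]]
((397.41705322265625, 241.37774658203125), (61.78653335571289, 58.218116760253906), 82.40535736083984) [[ 0.6974 -0.1228  0.06  ]
 [ 0.7124 -0.2606  0.06  ]
 [ 0.5652 -0.2671  0.06  ]
 [ 0.5517 -0.1334  0.06  ]]
bar 198
((619.4781494140625, -199.5955810546875), (17.472719192504883, 58.36069869995117), 4.214088439941406)
box ((633.1967163085938, -198.1539306640625), (141.29449462890625, 123.64486694335938), 5.328647613525391)
[-0.004  0.     0.003  0.052  0.062  0.082]
saucer 225.85464477539062 256.6984558105469 (58.12765121459961, 60.70746994018555) [[0.6163 0.2113 0.012 ]]
blue [[0.43, -0.039, 0.03]]
lota [[0.803, 0.035, 0.1]]
cup [[0.569, -0.385, 0.095]]
comb [[0.484, 0.411, 0.009]]
bluecorners [[0.474, 0.026, 0.006], [0.494, -0.085, 0.006], [0.387, -0.108, 0.006], [0.366, -0.001, 0.006]]
```

View pics/crop1.png

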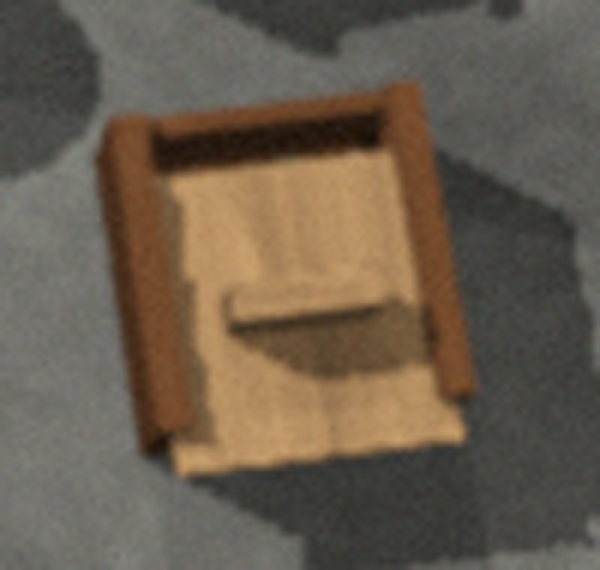

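The crop shows the large box with dark lips and the pale wooden lid about 20 mm out towards the robot. The bar is at crop (310,300), full-picture pixel (402,245), so the choice is confirmed. Next I'll get the yaw from the lips and work out the first reach.

```bash
cat >> h.py <<'E'
from scipy.spatial.transform import Rotation as Ro
def to(p,yaw=None,s=None):
    "tool-axis delta in move units; yaw = wanted world angle of tool y (mod pi)"
    s=s or readout.state(); R=Ro.from_quat(s['tool_rot']).as_matrix()
    d=R.T@(np.array(p)-s['tcp_pos'])/.1; y=np.arctan2(R[1,1],R[0,1]); t=0
    if yaw is not None: t=-((yaw-y+np.pi/2)%np.pi-np.pi/2)/(2*np.pi)
    print('t',round(s['t'],2),'tcp',s['tcp_pos'].round(4),'tooly deg',np.degrees(y).round(2),'delta',d.round(3),'roll',round(t,4))
E
python3 - <<'E'
from h import *
Q=[]
for k in range(3):
    c=cam('top'); ys,xs=np.mgrid[200:285,355:445]; P=dpt(c,np.c_[xs.ravel(),ys.ravel()]); Q.append(P)
P=np.mean(Q,0)
L=P[(P[:,2]>.056)&(P[:,2]<.066)&(P[:,0]<.69)]
for s in (1,-1):
    q=L[(s*(L[:,1]+.198)>.04)]
    vx,vy,x,y=cv2.fitLine(q[:,:2].astype(np.float32),cv2.DIST_HUBER,0,1e-4,1e-4).ravel(); print(len(q),'lip',np.degrees(np.arctan2(vy,vx)),x,y,q[:,0].min(),q[:,0].max())
for z0,z1 in((.072,.09),(.056,.066)):
    b=P[(P[:,2]>z0)&(P[:,2]<z1)]; print(cv2.minAreaRect(b[:,:2].astype(np.float32)*1000),b[:,:2].mean(0))
# front edge of lid from colour
hsv=cv2.cvtColor(c['frame'],cv2.COLOR_RGB2HSV)
m=(hsv[:,:,0]<25)&(hsv[:,:,1]>70)&(hsv[:,:,2]>110); pts=[]
for x in range(384,424): 
    col=np.where(m[200:290,x])[0]
    if len(col): pts.append((x,200+col.max()))
w=onz(c,pts,.05); vx,vy,x,y=cv2.fitLine(w[:,:2].astype(np.float32),cv2.DIST_HUBER,0,1e-4,1e-4).ravel(); print('front edge',np.degrees(np.arctan(vy/vx)),x,y)
to([.6195,-.1996,.13],np.radians(6))
E
```

```text
306 lip 5.411541 0.63072556 -0.14386529 0.574167627687907 0.6888002165967042
289 lip 5.8838587 0.6366497 -0.25212756 0.584678049760038 0.6898799889797383
((619.689453125, -199.44747924804688), (16.51088523864746, 57.57394027709961), 4.900675296783447) [ 0.61909959 -0.19863798]
((641.7186279296875, -197.80099487304688), (124.63021850585938, 123.51512908935547), 5.502129554748535) [ 0.63921182 -0.19809016]
front edge -84.29904 0.56328 -0.20680524
t 0.3 tcp [ 0.2432 -0.5756  0.2414] tooly deg -67.09 delta [ 4.93  -1.998  1.115] roll -0.203
```

Call:
{"method": "move_arm", "body": {"deltas": [[0.15, -0.06, 0, 0], [0.4, -0.16, 0, 0], [0.7, -0.28, 0, 0], [1, -0.4, 0, 0]], "hand": -1}}

```text
t: 0.7
tcp_pos: [0.3213, -0.4981, 0.2417]
tool_rot: [0.98, 0.199, 0.0, -0.0]
force: [-0.9, 0.6, -0.1]
width: 1.001
grasp_force: 0.0
```

Call:
{"method": "move_arm", "body": {"deltas": [[0.33, -0.13, 0, 0], [0.66, -0.27, 0, 0], [1, -0.4, 0, 0]]}}

```text
t: 1.0
tcp_pos: [0.3978, -0.4219, 0.2418]
tool_rot: [0.98, 0.199, 0.0, -0.0]
force: [0.2, 0.3, -0.2]
width: 0.998
grasp_force: 0.0
```

Call:
{"method": "move_arm", "body": {"deltas": [[0.33, -0.13, 0, 0], [0.66, -0.27, 0, 0], [1, -0.4, 0, 0]]}}

```text
t: 1.3
tcp_pos: [0.4742, -0.3459, 0.2419]
tool_rot: [0.98, 0.199, 0.0, -0.0]
force: [-0.5, -0.4, -0.9]
width: 0.995
grasp_force: 0.0
```

Call:
{"method": "move_arm", "body": {"deltas": [[0.33, -0.13, 0, 0], [0.66, -0.27, 0, 0], [1, -0.4, 0, 0]]}}

```text
t: 1.6
tcp_pos: [0.5506, -0.27, 0.2418]
tool_rot: [0.98, 0.199, 0.0, -0.0]
force: [0.5, -0.7, -1.1]
width: 1.0
grasp_force: 0.0
```

Call:
{"method": "move_arm", "body": {"deltas": [[0.3, -0.13, 0, -0.02], [0.6, -0.27, 0.2, -0.043], [0.8, -0.35, 0.4, -0.065], [0.93, -0.4, 0.6, -0.09], [0.93, -0.4, 0.8, -0.112], [0.93, -0.4, 0.9, -0.135], [0.93, -0.4, 0.9, -0.158], [0.93, -0.4, 0.9, -0.18], [0.93, -0.4, 0.9, -0.203], [0.93, -0.4, 0.9, -0.203], [0.93, -0.4, 0.9, -0.203]]}}

```text
t: 2.7
tcp_pos: [0.6196, -0.1988, 0.1517]
tool_rot: [0.671, 0.742, 0.0, -0.0]
force: [0.1, -1.1, 0.3]
width: 0.999
grasp_force: 0.0
```

```bash
python3 - <<'E'
from h import *
to([.6193,-.1992,.075],np.radians(5.6))
c=cam('scene'); save(c,'s1.png',(140,170,360,350),3)
print(readout.state()['q'].round(2), proj(c,[.6193,-.1992,.08]))
E
```

```text
t 2.7 tcp [ 0.6196 -0.1988  0.1517] tooly deg 5.78 delta [-0.005 -0.003  0.767] roll 0.0005
[ 0.55  0.58 -0.46  1.6   0.29  1.03  0.11] [[240.57081305 285.69241567]]
```

View pics/s1.png

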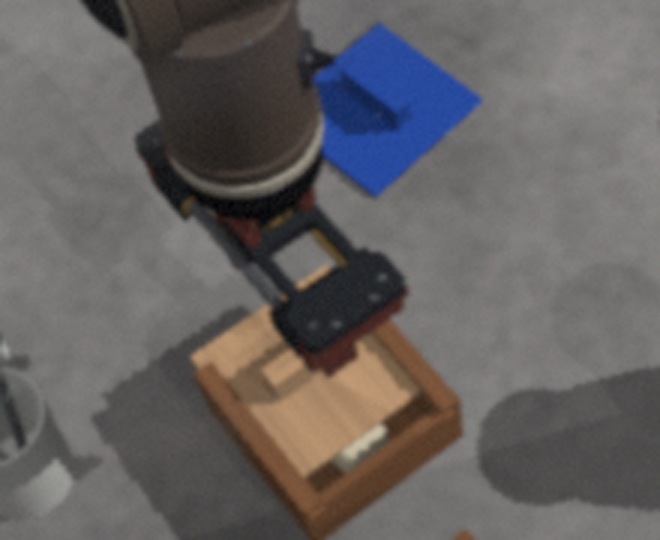

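The jaws stand over the bar at crop (295,365), closing along the box's x, with the finger backs clear. I'll descend and close.

Call:
{"method": "move_arm", "body": {"deltas": [[-0.005, 0, 0.2, 0], [-0.005, 0, 0.4, 0], [-0.005, 0, 0.6, 0], [-0.005, 0, 0.7, 0], [-0.005, 0, 0.76, 0], [-0.005, 0, 0.76, 0]]}}

```text
t: 3.35
tcp_pos: [0.6195, -0.1999, 0.0753]
tool_rot: [0.669, 0.743, -0.0, -0.0]
force: [0.5, -0.1, 0.1]
width: 0.996
grasp_force: 0.0
```

Call:
{"method": "move_arm", "body": {"deltas": [[0, 0, 0, 0], [0, 0, 0, 0], [0, 0, 0, 0], [0, 0, 0, 0], [0, 0, 0, 0], [0, 0, 0, 0], [0, 0, 0, 0], [0, 0, 0, 0], [0, 0, 0, 0], [0, 0, 0, 0], [0, 0, 0, 0], [0, 0, 0, 0]], "hand": 1}}

```text
t: 4.55
tcp_pos: [0.6196, -0.2001, 0.0756]
tool_rot: [0.669, 0.743, 0.0, 0.0]
force: [0.0, -0.8, -0.4]
width: 0.18
grasp_force: 30.0
```

Call:
{"method": "move_arm", "body": {"deltas": [[0, -0.05, 0, 0], [0, -0.12, 0, 0], [0, -0.2, 0, 0], [0.002, -0.3, 0, 0], [0.003, -0.4, 0, 0], [0.004, -0.5, 0, 0], [0.004, -0.6, 0, 0], [0.004, -0.6, 0, 0]]}}

```text
t: 5.35
tcp_pos: [0.5583, -0.2065, 0.0758]
tool_rot: [0.67, 0.743, -0.0, -0.0]
force: [0.0, -0.6, -2.1]
width: 0.179
grasp_force: 30.0
```

```bash
python3 - <<'E'
from h import *
s=readout.state(); print(s['force'],s['moment'],s['width']); to(s['tcp_pos'])
E
```

```text
[ 0.02224711 -0.5902427  -2.09556468] [-0.04689316 -0.15746601  0.06275206] 0.17862225779085938
t 5.35 tcp [ 0.5583 -0.2065  0.0758] tooly deg 5.94 delta [0. 0. 0.] roll 0
```

Call:
{"method": "move_arm", "body": {"deltas": [[0, -0.1, 0, 0], [0, -0.2, 0, 0], [0.002, -0.3, 0, 0], [0.003, -0.4, 0, 0], [0.004, -0.5, 0, 0], [0.004, -0.6, 0, 0], [0.004, -0.7, 0, 0], [0.004, -0.8, 0, 0], [0.004, -0.8, 0, 0]]}}

```text
t: 6.25
tcp_pos: [0.4786, -0.2144, 0.0756]
tool_rot: [0.67, 0.743, -0.001, -0.0]
force: [-0.8, 0.3, -1.4]
width: 0.177
grasp_force: 30.0
```

```bash
python3 - <<'E'
from h import *
s=readout.state(); print(s['force'],s['moment'],s['width']); to(s['tcp_pos'])
c=cam('scene'); save(c,'s2.png',(140,130,360,350),2.7)
E
```

```text
[-0.79410852  0.26389314 -1.38584179] [-0.02633554 -0.14657272 -0.00297299] 0.1772281000337856
t 6.25 tcp [ 0.4786 -0.2144  0.0756] tooly deg 5.94 delta [0. 0. 0.] roll 0
```

View pics/s2.png

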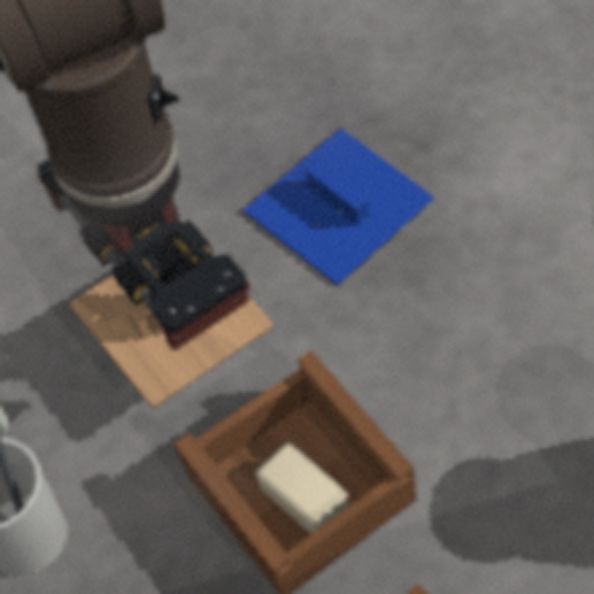

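The picture shows the lid held level and clear of the box, with the soap in the box at crop (300,485). I'll lower the lid 46 mm.

Call:
{"method": "move_arm", "body": {"deltas": [[0, 0, 0.1, 0], [0, 0, 0.2, 0], [0, 0, 0.3, 0], [0, 0, 0.37, 0], [0, 0, 0.41, 0], [0, 0, 0.43, 0], [0, 0, 0.44, 0], [0, 0, 0.44, 0]]}}

```text
t: 7.1
tcp_pos: [0.4804, -0.214, 0.0318]
tool_rot: [0.669, 0.743, 0.0, 0.0]
force: [-0.5, -0.6, -1.7]
width: 0.179
grasp_force: 30.0
```

Call:
{"method": "move_arm", "body": {"deltas": [[0, 0, 0.005, 0], [0, 0, 0.01, 0], [0, 0, 0.015, 0], [0, 0, 0.015, 0]]}}

```text
t: 7.5
tcp_pos: [0.4803, -0.2139, 0.0302]
tool_rot: [0.669, 0.743, -0.0, 0.0]
force: [0.7, 0.5, -1.6]
width: 0.181
grasp_force: 30.0
```

Not yet in contact (force still about −1.5 N), so I'll go down a little further.

Call:
{"method": "move_arm", "body": {"deltas": [[0, 0, 0.004, 0], [0, 0, 0.008, 0], [0, 0, 0.012, 0], [0, 0, 0.012, 0]]}}

```text
t: 7.9
tcp_pos: [0.4803, -0.2139, 0.0296]
tool_rot: [0.669, 0.743, -0.0, 0.0]
force: [-2.8, 1.1, 6.2]
width: 0.18
grasp_force: 30.0
```

```bash
python3 - <<'E'
from h import *
s=readout.state(); print(s['force'],s['moment'],s['tcp_pos'])
E
```

```text
[-2.83073907  1.09584145  6.1999482 ] [0.1040682  0.49122814 0.03072262] [ 0.48030049 -0.21393     0.02955135]
```

Call:
{"method": "move_arm", "body": {"deltas": [[0, 0, 0, 0], [0, 0, 0, 0], [0, 0, 0, 0], [0, 0, 0, 0], [0, 0, 0, 0], [0, 0, 0, 0], [0, 0, 0, 0], [0, 0, 0, 0]], "hand": -1}}

```text
t: 8.7
tcp_pos: [0.4803, -0.2139, 0.0289]
tool_rot: [0.669, 0.743, -0.0, 0.0]
force: [0.7, -0.0, -0.1]
width: 0.871
grasp_force: 0.0
```

Call:
{"method": "move_arm", "body": {"deltas": [[0, 0, -0.1, 0], [0, 0, -0.3, 0], [0, 0, -0.6, 0], [0, 0, -1, 0], [0, 0, -1, 0]]}}

```text
t: 9.2
tcp_pos: [0.4832, -0.2146, 0.1343]
tool_rot: [0.669, 0.743, 0.001, 0.004]
force: [1.2, -0.3, -0.6]
width: 1.002
grasp_force: 0.0
```

```bash
python3 - <<'E'
from h import *
for n,b in (('top',(360,445,195,275)),('scene',(190,310,245,350))):
    c=cam(n); hsv=cv2.cvtColor(c['frame'],cv2.COLOR_RGB2HSV)
    m=((hsv[:,:,1]<95)&(hsv[:,:,2]>125)&(hsv[:,:,0]<40)).astype(np.uint8); k=np.zeros_like(m); k[b[2]:b[3],b[0]:b[1]]=1; m*=k
    k=max(cv2.findContours(m,0,1)[0],key=cv2.contourArea); r=cv2.minAreaRect(k); print(n,cv2.contourArea(k),r)
    w=onz(c,k.reshape(-1,2),.036)[:,:2]; print(cv2.minAreaRect(w.astype(np.float32)*1000))
    z=dpt(c,np.argwhere(m)[:,::-1]); q=z[z[:,2]>.031]; print(len(q),q.mean(0).round(4) if len(q) else 0)
    if n=='top': save(c,'t2.png',(340,190,480,330),4)
to([.6417,-.1978,.13])
E
```

```text
top 365.5 ((396.6000061035156, 234.80003356933594), (27.195587158203125, 15.17893123626709), 71.56504821777344)
((652.256591796875, -199.3318328857422), (65.19688415527344, 36.62715530395508), 14.297592163085938)
446 [ 0.6258 -0.1938  0.1164]
scene 486.5 ((251.49998474121094, 309.0), (31.346450805664062, 17.788297653198242), 40.60129928588867)
((653.9815063476562, -200.43797302246094), (65.09144592285156, 36.01362228393555), 14.942227363586426)
506 [ 0.6567 -0.2015  0.0419]
t 9.3 tcp [ 0.4808 -0.2143  0.1303] tooly deg 5.97 delta [-0.003  1.618  0.007] roll 0
```

View pics/t2.png

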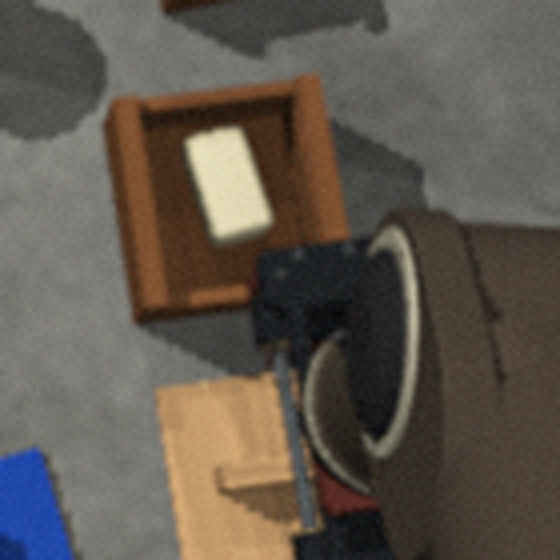

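The soap top spans crop (185,130)–(272,240). Its centre is near (0.653, −0.200) and its yaw about 14.6°, with both views agreeing. The lid lies flat with its bar up. I'll narrow the jaws to about 50 mm, which fits between the lips, and go above the soap.

Call:
{"method": "move_arm", "body": {"deltas": [[0, 0.2, 0, 0], [-0.01, 0.45, 0, 0], [-0.02, 0.75, 0, 0], [-0.02, 1, 0, 0]], "hand": -0.14}}

```text
t: 9.7
tcp_pos: [0.5804, -0.2053, 0.1275]
tool_rot: [0.669, 0.743, -0.0, -0.001]
force: [-0.3, 0.3, -0.5]
width: 0.677
grasp_force: 0.0
```

Call:
{"method": "move_arm", "body": {"deltas": [[-0.01, 0.25, 0, 0.02], [-0.02, 0.5, 0, 0.043], [-0.02, 0.73, 0, 0.066], [-0.02, 0.735, 0, 0.089], [-0.02, 0.735, 0, 0.112], [-0.02, 0.735, 0, 0.135], [-0.02, 0.735, 0, 0.158], [-0.02, 0.735, 0, 0.181], [-0.02, 0.735, 0, 0.204], [-0.02, 0.735, 0, 0.226], [-0.02, 0.735, 0, 0.226], [-0.02, 0.735, 0, 0.226]]}}

```text
t: 10.9
tcp_pos: [0.6527, -0.1994, 0.1278]
tool_rot: [0.992, 0.13, -0.001, -0.0]
force: [0.0, -0.4, -1.1]
width: 0.572
grasp_force: 0.0
```

```bash
python3 - <<'E'
from h import *
to([.653,-.200,.030],np.radians(104.6)); s=readout.state(); print(s['width']*88,s['q'].round(2))
c=cam('scene'); save(c,'s3.png',(170,210,330,370),3.7)
E
```

```text
t 10.9 tcp [ 0.6527 -0.1994  0.1278] tooly deg -75.12 delta [0.004 0.007 0.978] roll 0.0008
50.32231643493593 [ 0.3   0.62 -0.11  1.55  0.08  0.99 -1.15]
```

View pics/s3.png

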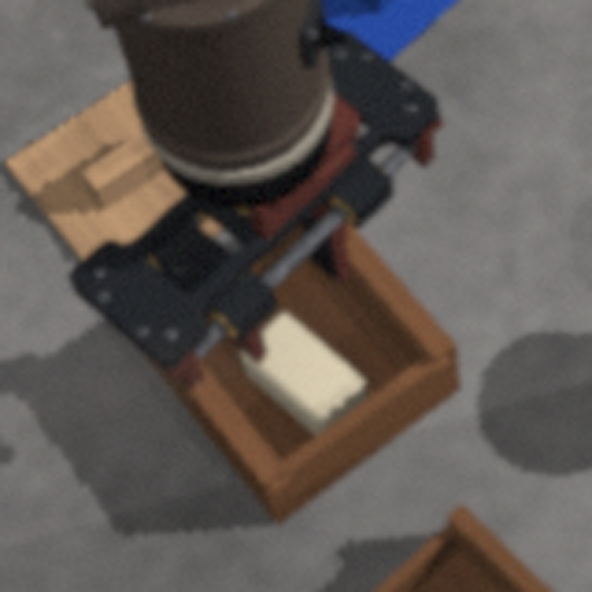

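The jaws straddle the soap (crop (300,370)), and both fingers are inside the lips. I'll descend.

Call:
{"method": "move_arm", "body": {"deltas": [[0, 0.007, 0.15, 0], [0, 0.007, 0.3, 0], [0, 0.007, 0.45, 0], [0, 0.007, 0.55, 0], [0, 0.007, 0.6, 0], [0, 0.007, 0.6, 0]]}}

```text
t: 11.55
tcp_pos: [0.6529, -0.2003, 0.0677]
tool_rot: [0.992, 0.127, -0.001, -0.0]
force: [0.3, 0.3, 0.2]
width: 0.568
grasp_force: 0.0
```

Call:
{"method": "move_arm", "body": {"deltas": [[0, 0, 0.1, 0], [0, 0, 0.2, 0], [0, 0, 0.28, 0], [0, 0, 0.34, 0], [0, 0, 0.38, 0], [0, 0, 0.38, 0]]}}

```text
t: 12.15
tcp_pos: [0.653, -0.2003, 0.0302]
tool_rot: [0.992, 0.127, -0.0, -0.0]
force: [-0.1, -0.0, 0.5]
width: 0.568
grasp_force: 0.0
```

Call:
{"method": "move_arm", "body": {"deltas": [[0, 0, 0, 0], [0, 0, 0, 0], [0, 0, 0, 0], [0, 0, 0, 0], [0, 0, 0, 0], [0, 0, 0, 0], [0, 0, 0, 0], [0, 0, 0, 0]], "hand": 1}}

```text
t: 12.95
tcp_pos: [0.6537, -0.2005, 0.0314]
tool_rot: [0.992, 0.127, 0.0, 0.0]
force: [-0.8, -0.6, 4.0]
width: 0.407
grasp_force: 30.0
```

Gripped at 36 mm. I'll lift, then measure the saucer from both views.

Call:
{"method": "move_arm", "body": {"deltas": [[0, 0, -0.08, 0], [0, 0, -0.2, 0], [0, 0, -0.4, 0], [0, 0, -0.6, 0], [0, 0, -0.8, 0], [0, 0, -1, 0], [0, 0, -1, 0]]}}

```text
t: 13.65
tcp_pos: [0.6552, -0.2009, 0.1348]
tool_rot: [0.992, 0.127, 0.003, 0.001]
force: [0.4, -0.1, -1.3]
width: 0.41
grasp_force: 30.0
```

```bash
python3 - <<'E'
from h import *
s=readout.state(); print(s['width'],s['force'])
for n,b in (('top',(180,275,215,300)),('scene',(355,445,170,250))):
    c=cam(n); hsv=cv2.cvtColor(c['frame'],cv2.COLOR_RGB2HSV)
    m=((hsv[:,:,0]>90)&(hsv[:,:,0]<125)&(hsv[:,:,1]>90)).astype(np.uint8); k=np.zeros_like(m); k[b[2]:b[3],b[0]:b[1]]=1; m*=k
    k=max(cv2.findContours(m,0,1)[0],key=cv2.contourArea)
    w=onz(c,k.reshape(-1,2),.012)[:,:2]*1000; print(n,cv2.fitEllipse(w.astype(np.float32)))
    z=dpt(c,np.argwhere(m)[:,::-1]); q=z[(z[:,2]>.009)&(z[:,2]<.025)]; print(cv2.minEnclosingCircle(q[:,:2].astype(np.float32)))
to([.616,.211,.13])
E
```

```text
0.4095307483167439 [ 0.44230414 -0.07097079 -1.34393786]
top ((617.3177490234375, 211.51939392089844), (144.85223388671875, 145.4274444580078), 160.8463592529297)
((0.6171879172325134, 0.21077948808670044), 0.0740649625658989)
scene ((616.2353515625, 212.23092651367188), (142.81800842285156, 143.9492645263672), 136.24075317382812)
((0.616642951965332, 0.21038325130939484), 0.07450149953365326)
t 13.75 tcp [ 0.6534 -0.2005  0.1312] tooly deg -75.37 delta [ 0.677 -4.076  0.011] roll 0
```

Call:
{"method": "move_arm", "body": {"deltas": [[0.02, -0.1, 0, 0], [0.05, -0.3, 0, 0], [0.09, -0.55, 0, 0], [0.13, -0.78, 0, 0], [0.17, -1, 0, 0]]}}

```text
t: 14.25
tcp_pos: [0.6436, -0.0972, 0.1294]
tool_rot: [0.992, 0.128, -0.001, -0.001]
force: [0.9, 1.0, -1.1]
width: 0.405
grasp_force: 30.0
```

Call:
{"method": "move_arm", "body": {"deltas": [[0.04, -0.25, 0, 0], [0.08, -0.5, 0, 0], [0.13, -0.75, 0, 0], [0.17, -1, 0, 0]]}}

```text
t: 14.65
tcp_pos: [0.6346, 0.0037, 0.1295]
tool_rot: [0.992, 0.128, -0.001, -0.0]
force: [-0.2, 0.0, -1.0]
width: 0.403
grasp_force: 30.0
```

Call:
{"method": "move_arm", "body": {"deltas": [[0.04, -0.25, 0, 0], [0.08, -0.5, 0, 0], [0.13, -0.75, 0, 0], [0.17, -1, 0, 0]]}}

```text
t: 15.05
tcp_pos: [0.6257, 0.1045, 0.1295]
tool_rot: [0.992, 0.128, -0.001, -0.0]
force: [0.6, -0.2, -1.6]
width: 0.406
grasp_force: 30.0
```

Call:
{"method": "move_arm", "body": {"deltas": [[0.04, -0.25, 0, 0], [0.08, -0.5, 0, 0], [0.13, -0.75, 0, 0], [0.16, -0.95, 0, 0], [0.16, -1, 0, 0], [0.16, -1, 0, 0], [0.16, -1, 0, 0]]}}

```text
t: 15.75
tcp_pos: [0.6171, 0.202, 0.1303]
tool_rot: [0.992, 0.127, -0.001, 0.001]
force: [-0.4, -0.5, -1.4]
width: 0.406
grasp_force: 30.0
```

```bash
python3 - <<'E'
from h import *
to([.617,.211,.033]); print(readout.state()['width'],readout.state()['q'].round(2))
c=cam('scene'); save(c,'s4.png',(320,100,480,260),3.7)
E
```

```text
t 15.75 tcp [0.6171 0.202  0.1303] tooly deg -75.43 delta [ 0.023 -0.088  0.973] roll 0
0.40625651043807864 [-0.28  0.56 -0.16  1.63  0.11  0.95 -1.8 ]
```

View pics/s4.png

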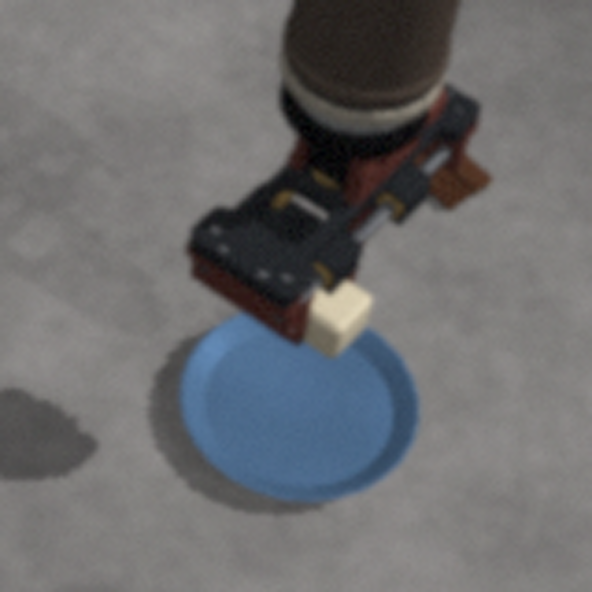

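The soap is held level at crop (340,318), above the saucer centred near crop (300,405). I'll correct by 9 mm and lower it.

Call:
{"method": "move_arm", "body": {"deltas": [[0.02, -0.09, 0.05, 0], [0.02, -0.09, 0.2, 0], [0.02, -0.09, 0.4, 0], [0.02, -0.09, 0.6, 0], [0.02, -0.09, 0.75, 0], [0.02, -0.09, 0.87, 0], [0.02, -0.09, 0.93, 0], [0.02, -0.09, 0.95, 0], [0.02, -0.09, 0.95, 0]]}}

```text
t: 16.7
tcp_pos: [0.6171, 0.2128, 0.0361]
tool_rot: [0.992, 0.127, 0.0, -0.0]
force: [-0.5, -0.6, -1.0]
width: 0.41
grasp_force: 30.0
```

Call:
{"method": "move_arm", "body": {"deltas": [[0, 0, 0.01, 0], [0, 0, 0.02, 0], [0, 0, 0.025, 0], [0, 0, 0.025, 0], [0, 0, 0.025, 0]]}}

```text
t: 17.2
tcp_pos: [0.6169, 0.2127, 0.0336]
tool_rot: [0.992, 0.127, 0.0, -0.0]
force: [-0.6, 0.5, -1.7]
width: 0.405
grasp_force: 30.0
```

Call:
{"method": "move_arm", "body": {"deltas": [[0.003, 0.015, 0.005, 0], [0.003, 0.015, 0.01, 0], [0.003, 0.015, 0.015, 0], [0.003, 0.015, 0.02, 0], [0.003, 0.015, 0.02, 0]]}}

```text
t: 17.7
tcp_pos: [0.6175, 0.2113, 0.0314]
tool_rot: [0.992, 0.127, -0.0, 0.0]
force: [0.1, -0.1, -0.9]
width: 0.407
grasp_force: 30.0
```

Call:
{"method": "move_arm", "body": {"deltas": [[0, 0, 0.004, 0], [0, 0, 0.008, 0], [0, 0, 0.012, 0], [0, 0, 0.012, 0]]}}

```text
t: 18.1
tcp_pos: [0.6176, 0.2113, 0.0314]
tool_rot: [0.992, 0.127, 0.0, 0.0]
force: [-4.1, -2.0, 9.2]
width: 0.406
grasp_force: 30.0
```

Contact made. I'll back off slightly, open to about 50 mm so the fingers stay inside the rim, and retreat.

Call:
{"method": "move_arm", "body": {"deltas": [[0, 0, -0.007, 0], [0, 0, -0.007, 0]]}}

```text
t: 18.3
tcp_pos: [0.6177, 0.2115, 0.0314]
tool_rot: [0.992, 0.127, 0.0, -0.0]
force: [-2.2, -1.2, 5.2]
width: 0.413
grasp_force: 30.0
```

Call:
{"method": "move_arm", "body": {"deltas": [[0, 0, 0, 0], [0, 0, 0, 0], [0, 0, 0, 0], [0, 0, 0, 0], [0, 0, 0, 0], [0, 0, 0, 0]], "hand": -0.14}}

```text
t: 18.9
tcp_pos: [0.6176, 0.2113, 0.0309]
tool_rot: [0.992, 0.127, -0.0, 0.0]
force: [-0.3, 0.1, -0.4]
width: 0.564
grasp_force: 0.0
```

Call:
{"method": "move_arm", "body": {"deltas": [[0, 0, -0.05, 0], [0, 0, -0.2, 0], [0, 0, -0.4, 0], [0, 0, -0.7, 0], [0, 0, -1, 0], [0, 0, -1, 0]]}}

```text
t: 19.5
tcp_pos: [0.6203, 0.2125, 0.1371]
tool_rot: [0.992, 0.127, 0.004, -0.001]
force: [-0.1, 0.2, 0.1]
width: 0.567
grasp_force: 0.0
```

Call:
{"method": "move_arm", "body": {"deltas": [[-0.2, 0.2, -0.2, 0], [-0.5, 0.5, -0.5, 0], [-1, 0.8, -0.8, 0], [-1, 1, -0.8, 0], [-1, 1, -0.8, 0], [-1, 1, -0.8, 0]]}}

```text
t: 20.1
tcp_pos: [0.5462, 0.0889, 0.2117]
tool_rot: [0.992, 0.127, 0.001, -0.0]
force: [-0.1, 0.2, 0.5]
width: 0.57
grasp_force: 0.0
```

```bash
python3 - <<'E'
from h import *
s=readout.state(); print(s['t'],s['tcp_pos'],s['force'])
for n,b in (('scene',(355,445,150,250)),('top',(180,275,215,300))):
    c=cam(n); save(c,n+'9.png'); hsv=cv2.cvtColor(c['frame'],cv2.COLOR_RGB2HSV)
    m=((hsv[:,:,1]<105)&(hsv[:,:,2]>115)&(hsv[:,:,0]<40)).astype(np.uint8); k=np.zeros_like(m); k[b[2]:b[3],b[0]:b[1]]=1; m*=k
    K=cv2.findContours(m,0,1)[0]
    if K:
        k=max(K,key=cv2.contourArea); w=onz(c,k.reshape(-1,2),.036)[:,:2]; print(n,cv2.minAreaRect(w.astype(np.float32)*1000))
E
```

```text
20.1 [0.5462315  0.08892705 0.21172905] [-0.05075513  0.19396222  0.46061121]
scene ((606.097412109375, 221.81117248535156), (213.56008911132812, 283.4776916503906), 53.884765625)
top ((614.7589111328125, 271.9781188964844), (209.0001983642578, 88.79444885253906), 2.064143180847168)
```

View pics/scene9.png

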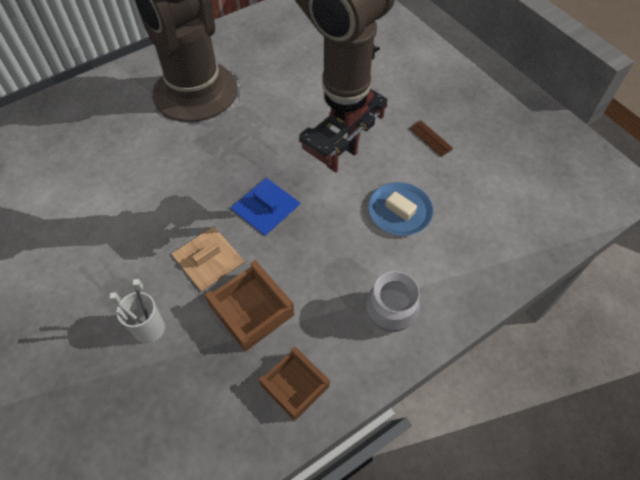

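The soap lies flat in the middle of the saucer at (401,206). The lid is flat with its bar up at (207,258), and the bystanders are unmoved.

```bash
python3 -c "
from rig import finish_job; print(finish_job())"
```

```text
the job is handed in; nothing more can be done
None
```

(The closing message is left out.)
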